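Fit the tube block on the shaker's locating pin and hold it down

ROBOT

A 6-joint arm with a two-finger parallel gripper is mounted at the origin on the work surface. World frame = base frame: x ahead of the robot, y to its left, z up, the work surface at z = 0. Lengths are in m, angles in degrees, forces in N, time in s.
With the tool pointing down it reaches from about 0.25 to 0.725 m from the base axis. Payload 9.7 kg.
Tool frame: the origin (TCP) lies at the very end of the fingers, on their centre line; the grasp point (between the pads) lies 19 mm behind it (bot.grip_depth is the distance from the TCP to the grasp point, in m); z points along the fingers, y is the direction in which the jaws open and shut (so a half turn about z gives the same grasp; the last joint's range is limited). The gripper opens to 85 mm and grips with 20 to 120 N. Pads are 22 mm wide; open, the fingers measure 114 mm over their backs; the gripper's body (76 mm by 85 mm) begins 54 mm behind the grasp point. The pads swing forward as they close: fully open they stand 13 mm farther back than shut.
Start: joints at [-66.406, 4.979, 10.078, 95.1, 0, 90], TCP at [0.22, -0.504, 0.231] pointing down, gripper open.
Joint ranges: [-179.16, 179.16], [-48.56, 103.87], [-65.8, 70.77], [-126.05, 130.52], [-82.76, 87.17], [-180, 180]. Speed limits (degrees/s): [127.2, 127.2, 147.25, 180, 180, 180].

INTERFACE

Orientations are given as [roll, pitch, yaw] about the fixed x, y, z axes, in that order (R = Rz(yaw) Ry(pitch) Rx(roll)).
In Python, from workcell import bot, viewer gives the robot as it stands.
- The arm moves only by the tool arm_command, never from a script. Its argument "motion" is a list of rows, each a list of 3 entries, a list of its own where there are three numbers: the opening, from 0 (shut) to 1 (fully open), then the shift along the tool's x, y, z in units of 60 mm (1.0 is 60 mm), then the turn, a rotation vector about the tool's x, y, z in units of 6 degrees (1.0 is 6 degrees). A call has 1 to 12 rows; each row shifts and turns the commanded pose from where the row before left it, along the tool's axes as they then stand; what a row does not reach is not made up. A row lasts 1/8 s, in which the tool goes at most 62.5 mm and 10.7 degrees, less where a joint would pass 70% of its speed; a pose out of reach is approached as far as the arm can. A call is refused whole if a number of a shift passes 1 or a number of a turn 1, either way. A call with a gripper value outside its range is refused whole. The fingers move at their own pace and stop on an object; "newtons" is the grip in N (left out, the last holds). Time passes only in rows, so rows that do not move let the fingers close. It gives the time, the measured TCP pose, the force and the opening at its end, in the units of the state.
- bot.get_obs(): the state, without advancing time (a new reading comes with each control period).
- viewer.camera(name): name is "scene" or "top"; returns the picture (480x640x3 uint8, blue, green, red); there is no depth.
- viewer.calibration(name): a dict with "fx", "fy", "cx", "cy" (pixels), "T" (4x4, takes a point from camera to world coordinates). Camera axes: x right, y down, z forward; pixel columns grow to the right and rows downward; lengths in m; the calibration is good to about 2 mm. A picture is of the moment at which its call begins. calibration takes no time and is no camera call.
- bot.job_done(): hands the job in, once; it reports no verdict.
The state is a dict: "time": time; "q": joint angles; "qd": joint speeds; "joint_efforts": joint torques, N m; "ee_pos": TCP position; "tcp_rot": TCP orientation; "wrist_force": force on the tool from outside, world axes, zero at the start; "torque": the same for the moment, N m; "opening": finger opening in m.
Only numpy, scipy, OpenCV 4.12 (cv2) and the standard library are available. Lean on these libraries where they do the work, as an engineer would, in place of code of your own. Each camera call takes 0.05 s, during which the arm holds its last target.

TASK

Fit the aluminium tube block (the one with the bar handle) to the reciprocating shaker: set it square on the raised spigot in the middle of the shaker's carriage and work it along the stroke until the hidden socket underneath drops over the locating pin. Then press it down against the spigot's spring until it sits fully home and level on the carriage's pads, and finish while still holding it pressed down, so that I can close the cam lock; let go and the spring lifts it again. Leave the other things on the bench where they stand.

Things in the scene. Friction and masses are not known exactly. Their poses are not given: they have to be found in the camera images.
- block_center (a point): Aluminium tube block, loose, about 0.47 to 0.66 kg: 90 mm (its x) by 110 mm (its y) by 30 mm high, dark round wells in the top; starts flat on the bench. This point is the centre of the block body, 15 mm above its flat underside. In the middle of the underside, out of sight, is a blind round socket 15 mm in diameter, 14 mm deep, with a 2 mm chamfered mouth.
- block_handle (a point): Centre of the block's steel bar handle, 45 mm straight above block_center. The bar runs along the block's x: 70 mm long (x), 14 mm thick (y), 16 mm high (z); its underside is 22 mm above the block's top, on two posts 29 mm either side of the middle. Grip it from above across its 14 mm (fingers close along the block's y).
- shaker: Reciprocating shaker, fixed. Origin: centre of its underside, on the bench. White housing 200 mm (x) by 270 mm (y), 55 mm high. Two steel rods along its y (the stroke) run between aluminium end bars, tops 83 mm above the bench, and carry a sliding carriage. Square = the block's x along the shaker's x, either way round. A small open cam-lock lever points to -x from the carriage.
- stroke_mid (a point): Point fixed on the shaker: the middle of the pin's stroke, at the height of the pin's tip (107 mm above the bench); axes as the shaker. The carriage has stopped anywhere: the pin stands at x = 0 and any y from -18 to +18 mm of here. That y is not reported: see the pin from above before covering it, or feel for it by sliding. The drive holds the carriage against about 22 N.
- pad_level (a point): Point fixed on the shaker, 16 mm below stroke_mid (91 mm above the bench): the height of the tops of the four rubber pads on the carriage, on which the block's underside ends fully home. The pads are 36 mm (x) and 33 mm (y) either side of the pin, on an aluminium plate 112 by 86 mm whose top is 3 mm lower.
- spigot (a joint): Push-down of the sprung spigot, m: 0 up, 0.006 fully down; 4 N to start, 13 N fully down (the block's weight sinks it 0 to 2 mm). It is a steel flange 30 mm wide, top 6 mm above the pads when up, with the locating pin on it: 12 mm diameter, 10 mm high, conical tip 6 mm across. A block riding on the pin's tip also pushes it down, but sits 10 mm higher than one dropped on.
- amber_bottle: Bystander: amber reagent bottle, 68 mm in diameter, 150 mm high, origin at the centre of its underside, standing about 130 to 140 mm from the block's centre on the block's +x side.
- label_roll: Bystander: roll of paper labels, 60 mm in diameter, 25 mm high, origin at the centre of its underside, about 120 mm from the block's centre on the block's -x side.
- jar: Bystander: white screw-top jar, 92 mm in diameter, 115 mm high, origin at the centre of its underside.
- tube_rack: Bystander: orange rack 100 x 200 mm with red-capped tubes, 96 mm high, origin at the centre of its underside.
- tip_box: Bystander: pipette-tip box 87 x 122 mm, 67 mm high, origin at the centre of its underside.
- marker: Bystander: marker pen 130 mm long, 17 mm thick, lying flat on the bench, origin at the middle of its underside.
- beaker: Bystander: glass beaker 84 mm in diameter, 100 mm high, origin at the centre of its underside.
Things that resemble listed ones, but are neither listed nor needed, are in the scene too. What is shaped like the part that bears block_center but pink or yellow is not meant.

How it is judged:
By the outcome, as a careful person would: the job done as asked, in the order asked, and still so for the second after the job is handed in, while the arm keeps its last pose, push and grip.
It also fails if it takes over 48 s, if anything falls off the work surface, if the arm or the gripper's body presses on something with over 40 N, if the wrist force passes 120 N, or if a joint passes its speed limit or range.

## Working session

There is one attempt and no reset: what is moved stays moved. The work goes in short steps, Python scripts to look and compute and a tool call to move; the robot and the scene stay as the last step left them, time stands still between calls to the robot, and variables do not carry over. Pictures are saved under pics/ and viewed, and the job is handed in when it is done.

Besides the shell and the picture viewer there is one more tool, called after ">>>" as name([rows], argument=value, ...), one row to a line, values as JSON. arm_command: Moves the arm, as the interface text tells. Its arguments: {"type":"object","properties":{"motion":{"type":"array"},"newtons":{"type":"number"}},"required":["motion"]}

```bash
ls; mkdir -p pics
python3 - <<'E'
from workcell import bot, viewer
import cv2
for n in("scene","top"):
    im=viewer.camera(n); cv2.imwrite(f"pics/{n}0.png",im)
    c=viewer.calibration(n); print(n,{k:(c[k].round(4).tolist() if k=="T" else c[k]) for k in c})
o=bot.get_obs(); print(o)
E
```

```text
pics
scene {'fx': 521.236948074642, 'fy': 521.236948074642, 'cx': 314.07155858504416, 'cy': 238.08147976970258, 'T': [[-0.4614, 0.6224, -0.6323, 1.3379], [0.8872, 0.3279, -0.3247, 0.4542], [0.0052, -0.7107, -0.7034, 0.9857], [0.0, 0.0, 0.0, 1.0]]}
top {'fx': 492.12706421173334, 'fy': 492.12706421173334, 'cx': 318.4021552168631, 'cy': 254.30378400086425, 'T': [[-0.0263, -0.9877, 0.1541, 0.3062], [-0.9996, 0.0245, -0.0136, 0.018], [0.0097, -0.1544, -0.988, 1.456], [0.0, 0.0, 0.0, 1.0]]}
{'time': 0.1, 'q': array([-6.64059411e+01,  5.00684339e+00,  1.00400518e+01,  9.51015083e+01,
        6.53539236e-04,  8.99989577e+01]), 'qd': array([-0.1072072 , -0.03865239,  0.06088911, -0.01914566, -0.10438132,
       -0.01869418]), 'joint_efforts': array([-2.13364576e-03, -5.21560156e+01,  4.65653229e+01,  1.59656868e-02,
       -7.59744216e-05,  5.55778314e-06]), 'ee_pos': array([ 0.22005652, -0.50382374,  0.23067406]), 'tcp_rot': array([-1.79931700e+02, -6.54781197e-04,  2.35951004e+01]), 'wrist_force': array([-0.16525633,  0.39410856,  0.67928317]), 'torque': array([ 0.06621635, -0.00043211, -0.00197116]), 'opening': 0.08515584643226234}
```

View pics/scene0.png

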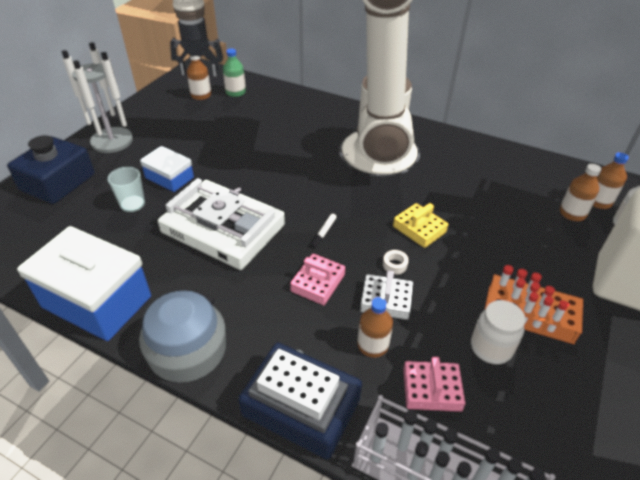

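View pics/top0.png

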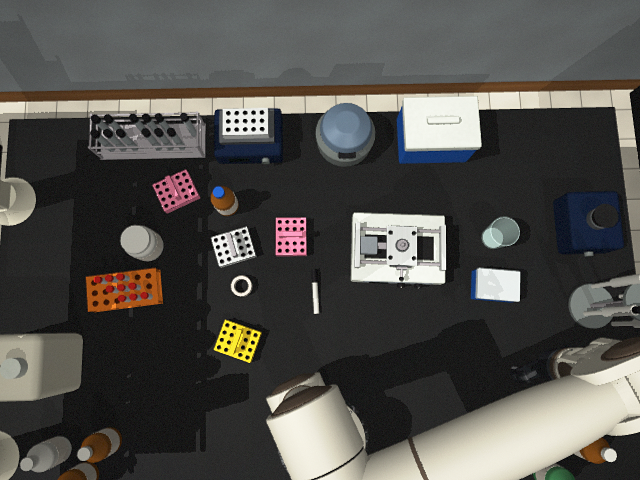

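Run:
```python
import cv2,numpy as np
a=cv2.imread("pics/top0.png");s=cv2.imread("pics/scene0.png")
c1=cv2.resize(a[210:310,195:275],None,fx=5,fy=5,interpolation=cv2.INTER_CUBIC)
c2=cv2.resize(s[240:360,340:430],(375,500),interpolation=cv2.INTER_CUBIC)
cv2.imwrite("pics/c_block.png",np.hstack([c1,c2]))
cv2.imwrite("pics/c_shaker.png",cv2.resize(a[200:300,340:460],None,fx=6,fy=6,interpolation=cv2.INTER_CUBIC))
cv2.imwrite("pics/c_shaker_s.png",cv2.resize(s[170:270,150:290],None,fx=5,fy=5,interpolation=cv2.INTER_CUBIC))
```

```text
(no output)
```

View pics/c_block.png

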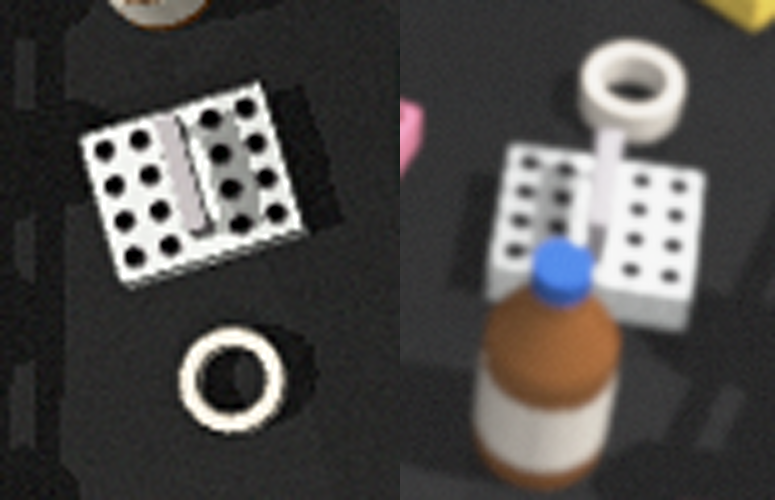

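View pics/c_shaker.png

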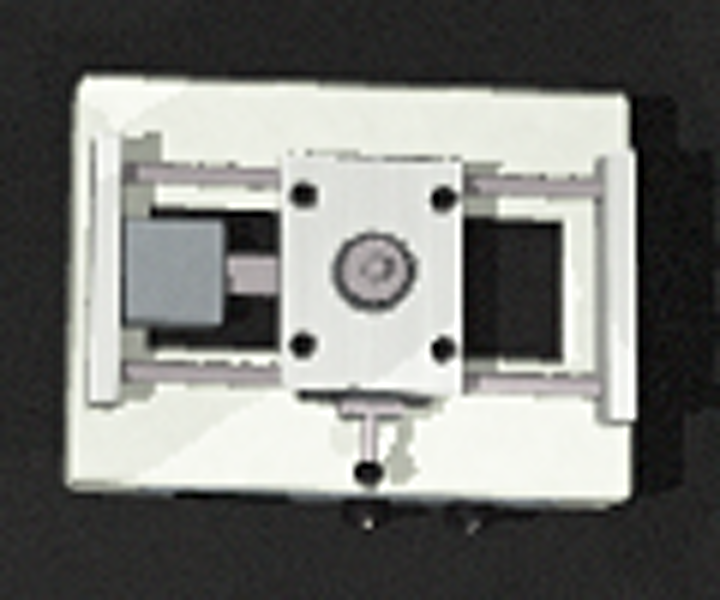

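View pics/c_shaker_s.png

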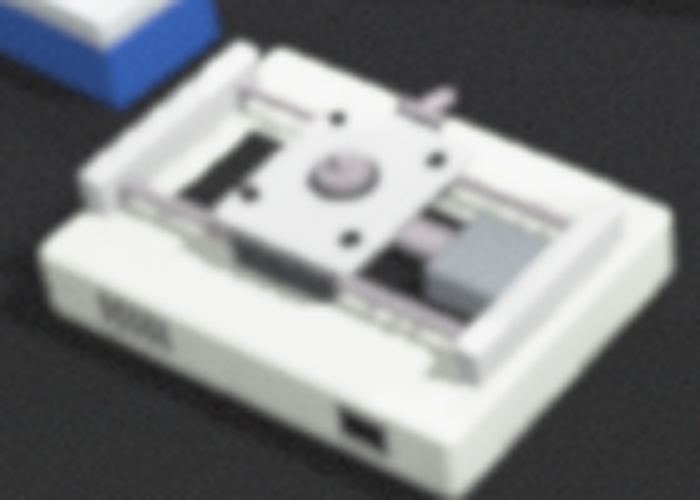

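```bash
cat > h.py <<'E'
import numpy as np,cv2
from workcell import bot,viewer
def ray(n,u,v,z):
    c=viewer.calibration(n);T=np.array(c["T"])
    d=T[:3,:3]@np.array([(u-c["cx"])/c["fx"],(v-c["cy"])/c["fy"],1.]);o=T[:3,3]
    return o+d*(z-o[2])/d[2]
def proj(n,p):
    c=viewer.calibration(n);T=np.linalg.inv(np.array(c["T"]))
    q=T[:3,:3]@np.array(p)+T[:3,3]
    return np.array([c["fx"]*q[0]/q[2]+c["cx"],c["fy"]*q[1]/q[2]+c["cy"]])
def blobs(im,box,th,lo,hi):
    x0,y0,x1,y1=box;k=6
    g=cv2.cvtColor(cv2.resize(im[y0:y1,x0:x1],None,fx=k,fy=k,interpolation=cv2.INTER_CUBIC),cv2.COLOR_BGR2GRAY)
    n,l,s,c=cv2.connectedComponentsWithStats((g<th).astype(np.uint8))
    return [((c[i]+.5)/k-.5+[x0,y0],s[i][4]/k/k) for i in range(1,n) if lo<s[i][4]/k/k<hi]
E
python3 - <<'E'
from h import *
a=cv2.imread("pics/top0.png")
b=blobs(a,(205,220,262,272),90,4,40)
P=np.array([ray("top",*p,.03)[:2] for p,_ in b]);print(len(P))
print(P.round(4).tolist(),P.mean(0)); 
if len(P)>=4:
    r=cv2.minAreaRect(P.astype(np.float32)*1000);print(r)
for p,s in blobs(a,(380,225,420,262),70,4,30): print("pad",p.round(2),round(s,1),ray("top",*p,.091).round(4))
# handle edges in top: bar pixel centre guess
for p in [(224+0,233),(235,257)]: print(ray("top",*p,.068).round(4))
s=cv2.imread("pics/scene0.png")
for p,q in blobs(s,(190,190,250,225),90,1,40): print("spad",p.round(2),round(q,1),ray("scene",*p,.091).round(4))
print("pin",ray("top",340+376/6-.4,200+267/6-.4,.107))
# bottle, roll
print(ray("top",219,192,.15),ray("top",241,286,.025))
E
```

```text
17
[[0.6033, 0.2172], [0.5968, 0.2375], [0.5859, 0.2793], [0.5821, 0.2111], [0.5799, 0.2999], [0.5761, 0.2317], [0.5646, 0.2733], [0.5609, 0.2052], [0.5588, 0.2939], [0.5552, 0.2257], [0.5432, 0.2673], [0.5401, 0.1993], [0.5376, 0.2879], [0.5343, 0.2197], [0.532, 0.2407], [0.5223, 0.2614], [0.5161, 0.2821]] [0.55819099 0.2490186 ]
((559.7847290039062, 249.63058471679688), (66.33718872070312, 86.21146392822266), 15.771327018737793)
pad [390.11 231.96] 9.4 [ 0.5781 -0.2055  0.091 ]
pad [413.38 232.6 ] 9.7 [ 0.5747 -0.2714  0.091 ]
pad [389.9  257.02] 9.1 [ 0.5065 -0.2014  0.091 ]
pad [413.27 257.71] 8.8 [ 0.5029 -0.2671  0.091 ]
[0.5913 0.268  0.068 ]
[0.5209 0.2365 0.068 ]
spad [237.75 213.28] 6.4 [ 0.5447 -0.1732  0.091 ]
pin [ 0.53965765 -0.23515475  0.107     ]
[0.68910735 0.26719557 0.15      ] [0.4417506  0.22583295 0.025     ]
```

```bash
cat >> h.py <<'E'
from scipy.spatial.transform import Rotation as Ro
def go(p,yaw):
    o=bot.get_obs();R=Ro.from_euler("xyz",o["tcp_rot"],degrees=True)
    T=Ro.from_euler("xyz",[180,0,yaw],degrees=True)
    t=(R.inv()*T).as_rotvec(degrees=True)
    print("t",round(o["time"],2),"pos",o["ee_pos"].round(4),"rot",o["tcp_rot"].round(2),"F",o["wrist_force"].round(1),"M",o["torque"].round(2),"op",round(o["opening"],4))
    d=np.array(p)-o["ee_pos"]
    print("turn u",(t/6).round(3),"shift u (after turn)",(T.inv().apply(d)/.06).round(3))
E
python3 - <<'E'
from h import *
a=cv2.imread("pics/top0.png")
x0,y0=195,210
for p in [(187,174),(168,118),(200,228)]: print(ray("top",x0+(p[0]+.5)/5-.5,y0+(p[1]+.5)/5-.5,.068).round(4))
g=cv2.cvtColor(a,cv2.COLOR_BGR2GRAY)
for v in (236,240,244,248,252): print(v,a[v,222:244].tolist() if v==244 else g[v,222:244].tolist())
go([.5598,.2495,.25],15.8)
E
```

```text
[0.5575 0.245  0.068 ]
[0.5904 0.2559 0.068 ]
[0.5261 0.2376 0.068 ]
236 [32, 45, 143, 240, 225, 195, 193, 193, 197, 57, 119, 179, 178, 182, 167, 138, 141, 153, 152, 147, 154, 233]
240 [189, 195, 236, 246, 244, 214, 194, 196, 197, 188, 95, 225, 246, 247, 157, 21, 1, 4, 16, 98, 153, 152]
244 [[230, 235, 234], [30, 29, 32], [0, 0, 0], [0, 1, 0], [59, 63, 62], [219, 223, 225], [206, 211, 210], [194, 193, 199], [197, 194, 202], [195, 195, 202], [182, 181, 187], [110, 107, 112], [184, 188, 188], [242, 245, 245], [238, 243, 242], [165, 172, 169], [145, 149, 147], [150, 155, 153], [147, 153, 150], [146, 151, 149], [147, 150, 149], [145, 149, 147]]
248 [238, 241, 245, 247, 245, 243, 241, 217, 201, 198, 196, 188, 143, 158, 250, 247, 163, 42, 0, 4, 41, 110]
252 [246, 245, 221, 24, 0, 0, 49, 187, 246, 202, 193, 198, 194, 174, 147, 250, 247, 175, 179, 175, 120, 119]
t 0.1 pos [ 0.2201 -0.5038  0.2307] rot [-179.93   -0.     23.6 ] F [-0.2  0.4  0.7] M [ 0.07 -0.   -0.  ] op 0.0852
turn u [-1.100e-02  1.000e-03  1.299e+00] shift u (after turn) [  8.867 -10.539  -0.322]
```

>>> arm_command([
  [1, [0.5, -0.5, -0.1], [0, 0, 0.65]],
  [1, [0.8, -0.95, -0.2], [0, 0, 0.65]],
  [1, [0.8, -0.95, 0], [0, 0, 0]],
  [1, [0.8, -0.95, 0], [0, 0, 0]],
  [1, [0.8, -0.95, 0], [0, 0, 0]],
  [1, [0.8, -0.95, 0], [0, 0, 0]],
  [1, [0.8, -0.95, 0], [0, 0, 0]],
  [1, [0.8, -0.95, 0], [0, 0, 0]],
  [1, [0.8, -0.95, 0], [0, 0, 0]],
  [1, [0.8, -0.95, 0], [0, 0, 0]],
  [1, [0.8, -0.95, 0], [0, 0, 0]],
  [1, [0.3, -0.4, 0], [0, 0, 0]],
])

```text
time: 1.6
ee_pos: [0.4999, 0.1368, 0.2462]
tcp_rot: [-180.0, 0.1, 15.9]
wrist_force: [-0.2, -1.2, -0.1]
opening: 0.0856
```

Run:
```python
from h import *
go([.5598,.2495,.10],15.8)
```

```text
t 1.6 pos [0.4999 0.1368 0.2462] rot [-1.7999e+02  8.0000e-02  1.5940e+01] F [-0.2 -1.2 -0.1] M [-0.01  0.   -0.01] op 0.0856
turn u [-0.002  0.013  0.023] shift u (after turn) [ 1.472 -1.536  2.436]
```

>>> arm_command([
  [1, [0.5, -0.5, 0], [0, 0, 0]],
  [1, [0.5, -0.5, 0], [0, 0, 0]],
  [1, [0, 0, 0], [0, 0, 0]],
  [1, [0, 0, 0], [0, 0, 0]],
])

```text
time: 2.1
ee_pos: [0.5474, 0.1839, 0.2471]
tcp_rot: [-178.9, 0.1, 18.1]
wrist_force: [-0.4, -0.9, 0.3]
opening: 0.0854
```

Run:
```python
from h import *
go([.5598,.2495,.10],15.8)
cv2.imwrite("pics/t1.png",viewer.camera("top"))
```

```text
t 2.1 pos [0.5474 0.1839 0.2471] rot [-1.7892e+02  7.0000e-02  1.8090e+01] F [-0.4 -0.9  0.3] M [-0.02 -0.01 -0.01] op 0.0854
turn u [-0.179  0.015  0.382] shift u (after turn) [ 0.497 -0.997  2.452]
```

Run:
```python
from h import *
o=bot.get_obs();print(o["q"].round(1),o["qd"].round(1))
go([.5598,.2495,.10],15.8)
```

```text
[ 18.    9.3  16.6  97.4   1.1 179.9] [-0.2 -0.8 -0.1 -0.1  0.1 -0. ]
t 2.15 pos [0.5473 0.1836 0.2475] rot [-1.7892e+02  3.0000e-02  1.8070e+01] F [-0.3 -0.3 -0.1] M [-0.03 -0.03  0.02] op 0.0856
turn u [-0.18   0.009  0.379] shift u (after turn) [ 0.499 -0.999  2.459]
```

View pics/t1.png

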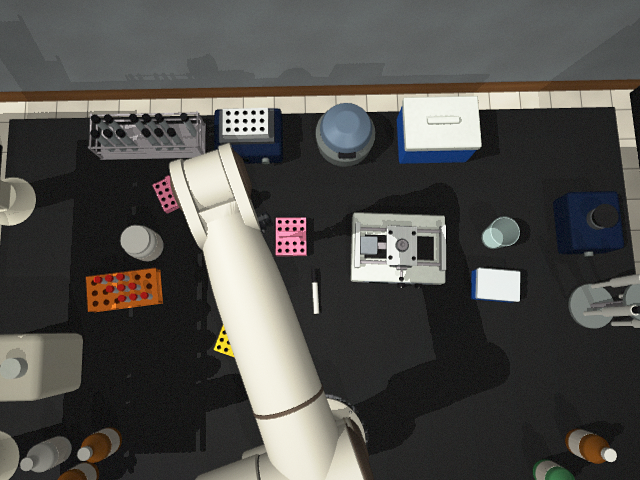

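>>> arm_command([
  [1, [0, 0, 0], [0, 0, -1]],
  [1, [0, 0, 0], [0, 0, -1]],
  [1, [0, 0, 0], [0, 0, -1]],
  [1, [0, 0, 0], [0, 0, -1]],
  [1, [0, 0, 0], [0, 0, -1]],
  [1, [0, 0, 0], [0, 0, -1]],
  [1, [0, 0, 0], [0, 0, -1]],
  [1, [0, 0, 0], [0, 0, -1]],
  [1, [0, 0, 0], [0, 0, -1]],
  [1, [0, 0, 0], [0, 0, -1]],
  [1, [0, 0, 0], [0, 0, -1]],
  [1, [0, 0, 0], [0, 0, -1]],
])

```text
time: 3.65
ee_pos: [0.5473, 0.1834, 0.2482]
tcp_rot: [-179.7, -1.0, 90.2]
wrist_force: [-0.0, 0.0, 0.3]
opening: 0.0853
```

>>> arm_command([
  [1, [0, 0, 0], [0, 0, -1]],
  [1, [0, 0, 0], [0, 0, -1]],
  [1, [0, 0, 0], [0, 0, -1]],
  [1, [0, 0, 0], [0, 0, -1]],
  [1, [0, 0, 0], [0, 0, -1]],
  [1, [0, 0, 0], [0, 0, -1]],
  [1, [0, 0, 0], [0, 0, -1]],
  [1, [0, 0, 0], [0, 0, -1]],
  [1, [0, 0, 0], [0, 0, -1]],
  [1, [0, 0, 0], [0, 0, -1]],
  [1, [0, 0, 0], [0, 0, -1]],
  [1, [0, 0, 0], [0, 0, -1]],
])

```text
time: 5.15
ee_pos: [0.5473, 0.1834, 0.2482]
tcp_rot: [179.1, -0.6, 162.2]
wrist_force: [-0.0, -0.2, -0.2]
opening: 0.0851
```

Run:
```python
from h import *
go([.5598,.2495,.10],195.8)
print(bot.get_obs()["q"].round(1))
```

```text
t 5.15 pos [0.5473 0.1834 0.2482] rot [179.1   -0.6  162.25] F [-0.  -0.2 -0.2] M [-0.04  0.   -0.04] op 0.0851
turn u [ 0.175 -0.054 -5.593] shift u (after turn) [-0.501  1.004  2.469]
[18.   9.2 16.6 97.4  1.1 35.7]
```

>>> arm_command([
  [1, [0, 0, 0], [0.03, -0.01, -0.93]],
  [1, [0, 0, 0], [0.03, -0.01, -0.93]],
  [1, [0, 0, 0], [0.03, -0.01, -0.93]],
  [1, [0, 0, 0], [0.03, -0.01, -0.93]],
  [1, [0, 0, 0], [0.03, -0.01, -0.93]],
  [1, [0, 0, 0], [0.03, -0.01, -0.93]],
  [1, [-0.25, 0.5, 0], [0, 0, 0]],
  [1, [-0.25, 0.5, 0.3], [0, 0, 0]],
  [1, [0, 0, 0.8], [0, 0, 0]],
  [1, [0, 0, 0.7], [0, 0, 0]],
  [1, [0, 0, 0], [0, 0, 0]],
  [1, [0, 0, 0], [0, 0, 0]],
])

```text
time: 6.65
ee_pos: [0.561, 0.2497, 0.1419]
tcp_rot: [-180.0, 0.1, -164.5]
wrist_force: [1.1, -0.1, 0.2]
opening: 0.0856
```

Run:
```python
from h import *
go([.5598,.2495,.041],195.8)
cv2.imwrite("pics/s2.png",cv2.resize(viewer.camera("scene")[180:380,300:480],None,fx=3,fy=3,interpolation=cv2.INTER_CUBIC))
```

```text
t 6.65 pos [0.561  0.2497 0.1419] rot [-1.7998e+02  1.2000e-01 -1.6445e+02] F [ 1.1 -0.1  0.2] M [-0.    0.    0.01] op 0.0856
turn u [-0.003  0.02  -0.042] shift u (after turn) [0.02  0.002 1.682]
```

View pics/s2.png

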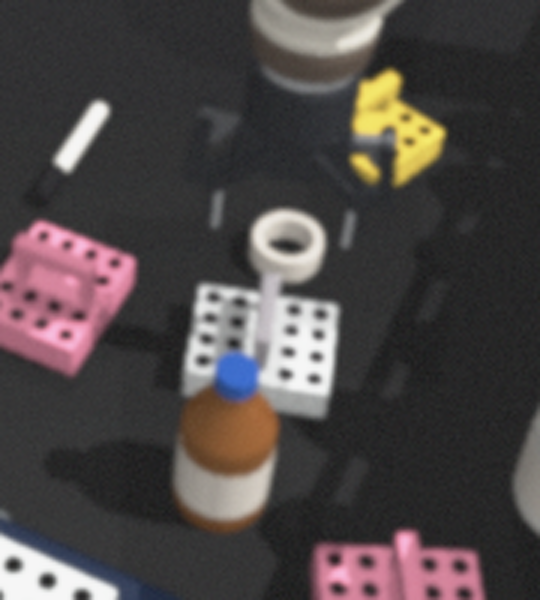

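>>> arm_command([
  [1, [0.02, 0, 0.5], [0, 0, -0.04]],
  [1, [0, 0, 0.5], [0, 0, 0]],
  [1, [0, 0, 0.4], [0, 0, 0]],
  [1, [0, 0, 0.27], [0, 0, 0]],
  [1, [0, 0, 0], [0, 0, 0]],
  [1, [0, 0, 0], [0, 0, 0]],
])

```text
time: 7.45
ee_pos: [0.5601, 0.2499, 0.0408]
tcp_rot: [-180.0, 0.1, -164.2]
wrist_force: [-0.0, 0.2, -0.3]
opening: 0.0854
```

Run:
```python
from h import *
go([.5598,.2495,.041],195.8)
```

```text
t 7.45 pos [0.5601 0.2499 0.0408] rot [-1.7998e+02  9.0000e-02 -1.6418e+02] F [-0.   0.2 -0.3] M [ 0.05  0.   -0.03] op 0.0854
turn u [-0.003  0.015  0.004] shift u (after turn) [ 0.007 -0.005 -0.003]
```

>>> arm_command([
  [0, [0, 0, 0], [0, 0, 0]],
  [0, [0, 0, 0], [0, 0, 0]],
  [0, [0, 0, 0], [0, 0, 0]],
  [0, [0, 0, 0], [0, 0, 0]],
  [0, [0, 0, 0], [0, 0, 0]],
  [0, [0, 0, 0], [0, 0, 0]],
  [0, [0, 0, 0], [0, 0, 0]],
  [0, [0, 0, 0], [0, 0, 0]],
], newtons=80)

```text
time: 8.45
ee_pos: [0.5595, 0.2495, 0.0395]
tcp_rot: [-180.0, -0.0, -164.2]
wrist_force: [-0.7, -2.0, 4.6]
opening: 0.013
```

Run:
```python
from h import *
go([.5598,.2495,.041],195.8)
```

```text
t 8.45 pos [0.5595 0.2495 0.0395] rot [-1.7996e+02 -1.0000e-02 -1.6418e+02] F [-0.7 -2.   4.6] M [-0.39  0.12 -0.  ] op 0.013
turn u [-0.007 -0.001  0.003] shift u (after turn) [-0.005 -0.001 -0.025]
```

>>> arm_command([
  [0, [0, 0, -0.3], [0, 0, 0]],
  [0, [0, 0, -0.6], [0, 0, 0]],
  [0, [0, 0, -0.7], [0, 0, 0]],
  [0, [0, 0, -0.7], [0, 0, 0]],
  [0, [0, 0, -0.5], [0, 0, 0]],
  [0, [0, 0, 0], [0, 0, 0]],
  [0, [0, 0, 0], [0, 0, 0]],
])

```text
time: 9.32
ee_pos: [0.559, 0.2496, 0.2056]
tcp_rot: [-180.0, -0.1, -164.2]
wrist_force: [0.7, -0.8, -6.2]
opening: 0.0128
```

Run:
```python
from h import *
go([.5405,-.2364,.20],176.9)
s=viewer.camera("scene");cv2.imwrite("pics/s3f.png",s)
cv2.imwrite("pics/s3.png",cv2.resize(s[130:380,300:500],None,fx=2.4,fy=2.4,interpolation=cv2.INTER_CUBIC))
```

```text
t 9.32 pos [0.559  0.2496 0.2056] rot [-1.7995e+02 -1.5000e-01 -1.6417e+02] F [ 0.7 -0.8 -6.2] M [-0.05 -0.01  0.05] op 0.0128
turn u [-0.011 -0.023  3.155] shift u (after turn) [-0.13  -8.105  0.093]
```

View pics/s3.png

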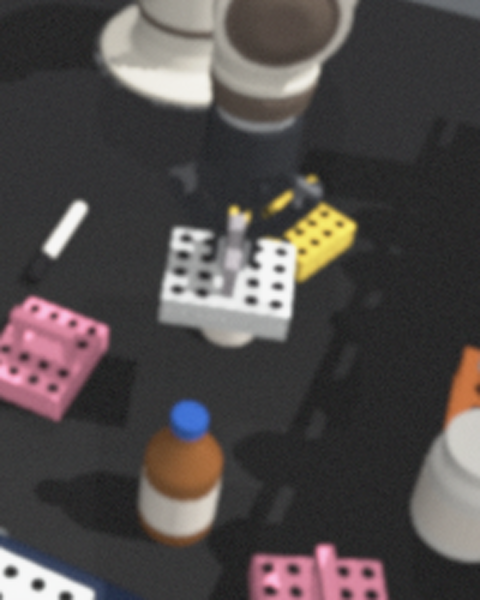

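>>> arm_command([
  [0, [0, -0.4, 0], [0, 0, 0.6]],
  [0, [0, -0.7, 0], [0, 0, 0.8]],
  [0, [0, -0.8, 0], [0, 0, 0.8]],
  [0, [0, -0.8, 0], [0, 0, 0.8]],
  [0, [0, -0.8, 0], [0, 0, 0.15]],
  [0, [0, -0.8, 0], [0, 0, 0]],
  [0, [0, -0.8, 0], [0, 0, 0]],
  [0, [0, -0.8, 0], [0, 0, 0]],
  [0, [0, -0.7, 0], [0, 0, 0]],
  [0, [0, -0.5, 0], [0, 0, 0]],
  [0, [0, -0.2, 0], [0, 0, 0]],
  [0, [0, 0, 0], [0, 0, 0]],
])

```text
time: 10.88
ee_pos: [0.5688, -0.1858, 0.2064]
tcp_rot: [180.0, -0.1, 176.9]
wrist_force: [-0.2, -0.0, -5.5]
opening: 0.0125
```

>>> arm_command([
  [0, [0, 0, 0], [0, 0, 0]],
])

```text
time: 11.0
ee_pos: [0.5692, -0.1846, 0.2071]
tcp_rot: [-180.0, -0.0, 177.0]
wrist_force: [0.3, -0.5, -5.9]
opening: 0.0125
```

Run:
```python
from h import *
go([.5405,-.2364,.20],176.9)
cv2.imwrite("pics/t4.png",cv2.resize(viewer.camera("top")[180:320,320:480],None,fx=4,fy=4,interpolation=cv2.INTER_CUBIC))
cv2.imwrite("pics/s4.png",viewer.camera("scene"))
```

```text
t 11.0 pos [ 0.5692 -0.1846  0.2071] rot [-1.7999e+02 -5.0000e-02  1.7697e+02] F [ 0.3 -0.5 -5.9] M [ 0.05 -0.03  0.02] op 0.0125
turn u [-0.001 -0.008  0.012] shift u (after turn) [ 0.431 -0.888  0.119]
```

View pics/t4.png

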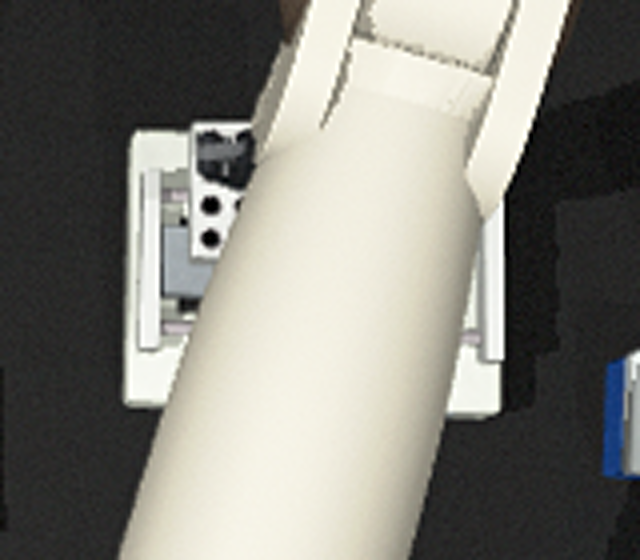

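View pics/s4.png

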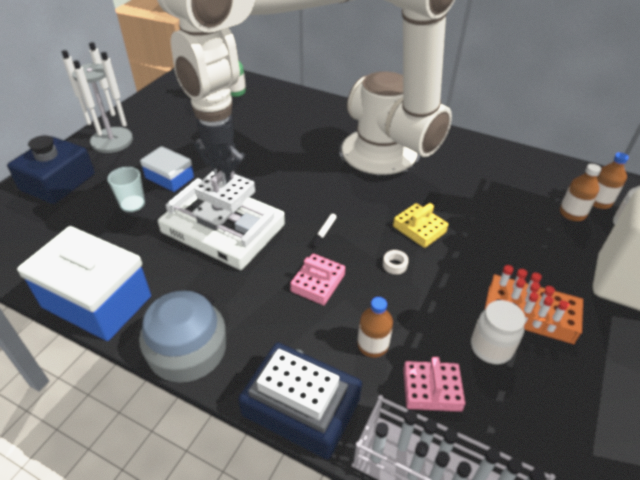

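>>> arm_command([
  [0, [0.15, -0.3, 0], [0, 0, 0]],
  [0, [0.18, -0.4, 0.2], [0, 0, 0.01]],
  [0, [0.1, -0.19, 0.3], [0, 0, 0]],
  [0, [0, 0, 0.3], [0, 0, 0]],
  [0, [0, 0, 0], [0, 0, 0]],
  [0, [0, 0, 0], [0, 0, 0]],
  [0, [0, 0, 0], [0, 0, 0]],
])

```text
time: 11.98
ee_pos: [0.5411, -0.2373, 0.1604]
tcp_rot: [-179.9, 0.1, 176.9]
wrist_force: [0.6, -0.4, -4.2]
opening: 0.0128
```

Run:
```python
from h import *
go([.5405,-.2364,.1465],176.9)
s=viewer.camera("scene");cv2.imwrite("pics/s5.png",s)
cv2.imwrite("pics/s5c.png",cv2.resize(s[130:270,140:300],None,fx=4,fy=4,interpolation=cv2.INTER_CUBIC))
```

```text
t 11.97 pos [ 0.5411 -0.2373  0.1604] rot [-1.7994e+02  6.0000e-02  1.7690e+02] F [ 0.6 -0.4 -4.2] M [ 0.06 -0.04 -0.02] op 0.0128
turn u [-0.01   0.009  0.001] shift u (after turn) [0.011 0.015 0.232]
```

View pics/s5c.png

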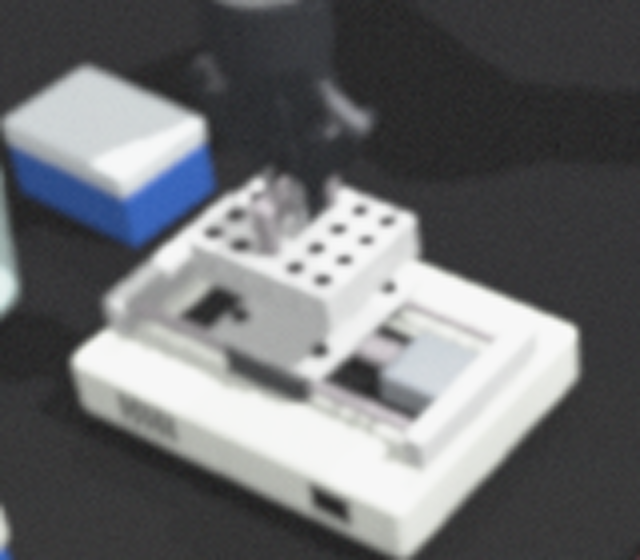

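>>> arm_command([
  [0, [0.01, 0.015, 0.1], [0, 0, 0]],
  [0, [0, 0, 0.1], [0, 0, 0]],
  [0, [0, 0, 0.07], [0, 0, 0]],
  [0, [0, 0, 0], [0, 0, 0]],
  [0, [0, 0, 0], [0, 0, 0]],
])

```text
time: 12.65
ee_pos: [0.54, -0.2367, 0.1435]
tcp_rot: [-180.0, -0.0, 176.9]
wrist_force: [0.7, -0.2, -4.6]
opening: 0.0127
```

Run:
```python
from h import *
go([.5405,-.2364,.1305],176.9)
```

```text
t 12.65 pos [ 0.54   -0.2367  0.1435] rot [-179.96   -0.    176.86] F [ 0.7 -0.2 -4.6] M [0.03 0.01 0.01] op 0.0127
turn u [-0.007 -0.001 -0.006] shift u (after turn) [-0.008  0.006  0.217]
```

>>> arm_command([
  [0, [0, 0, 0.04], [0, 0, 0]],
  [0, [0, 0, 0.04], [0, 0, 0]],
  [0, [0, 0, 0], [0, 0, 0]],
  [0, [0, 0, 0], [0, 0, 0]],
])

```text
time: 13.15
ee_pos: [0.54, -0.2367, 0.1386]
tcp_rot: [-180.0, -0.0, 176.9]
wrist_force: [0.8, -0.1, -4.8]
opening: 0.0128
```

Run:
```python
from h import *
go([.5405,-.2364,.1305],176.9)
```

```text
t 13.15 pos [ 0.54   -0.2367  0.1386] rot [-1.7996e+02 -1.0000e-02  1.7687e+02] F [ 0.8 -0.1 -4.8] M [ 0.06  0.07 -0.  ] op 0.0128
turn u [-0.006 -0.002 -0.006] shift u (after turn) [-0.008  0.005  0.135]
```

>>> arm_command([
  [0, [0, 0, 0.04], [0, 0, 0]],
  [0, [0, 0, 0.04], [0, 0, 0]],
  [0, [0, 0, 0], [0, 0, 0]],
  [0, [0, 0, 0], [0, 0, 0]],
])

```text
time: 13.65
ee_pos: [0.5402, -0.2368, 0.1344]
tcp_rot: [-179.9, 0.0, 176.9]
wrist_force: [-0.4, 0.6, 2.0]
opening: 0.0126
```

Run:
```python
from h import *
go([.5405,-.2364,.1305],176.9)
```

```text
t 13.65 pos [ 0.5402 -0.2368  0.1344] rot [-1.7994e+02  4.0000e-02  1.7686e+02] F [-0.4  0.6  2. ] M [ 0.06  0.18 -0.05] op 0.0126
turn u [-0.01   0.007 -0.006] shift u (after turn) [-0.005  0.006  0.065]
```

>>> arm_command([
  [0, [0, 0, 0.04], [0, 0, 0]],
  [0, [0, 0, 0.02], [0, 0, 0]],
  [0, [0, 0, 0], [0, 0, 0]],
  [0, [0, 0, 0], [0, 0, 0]],
])

```text
time: 14.15
ee_pos: [0.5403, -0.2368, 0.131]
tcp_rot: [-179.9, 0.1, 176.9]
wrist_force: [-2.0, -0.1, 7.2]
opening: 0.0129
```

Run:
```python
from h import *
go([.5405,-.2364,.1305],176.9)
```

```text
t 14.15 pos [ 0.5403 -0.2368  0.131 ] rot [-1.7994e+02  6.0000e-02  1.7686e+02] F [-2.  -0.1  7.2] M [0.21 0.35 0.  ] op 0.0129
turn u [-0.011  0.01  -0.006] shift u (after turn) [-0.003  0.007  0.008]
```

>>> arm_command([
  [0, [0, 0, 0.02], [0, 0, 0]],
  [0, [0, 0, 0.01], [0, 0, 0]],
  [0, [0, 0, 0], [0, 0, 0]],
  [0, [0, 0, 0], [0, 0, 0]],
])

```text
time: 14.65
ee_pos: [0.5403, -0.2368, 0.1304]
tcp_rot: [-179.9, 0.1, 176.9]
wrist_force: [-4.7, 2.2, 14.3]
opening: 0.013
```

Run:
```python
from h import *
go([.5405,-.2364,.1305],176.9)
```

```text
t 14.65 pos [ 0.5403 -0.2368  0.1304] rot [-1.7991e+02  1.1000e-01  1.7686e+02] F [-4.7  2.2 14.3] M [ 0.46  0.95 -0.02] op 0.013
turn u [-0.015  0.019 -0.006] shift u (after turn) [-0.004  0.007 -0.001]
```

>>> arm_command([
  [0, [0.01, 0.005, 0.01], [0, 0, 0]],
  [0, [0, 0, 0.01], [0, 0, 0]],
  [0, [0, 0, 0], [0, 0, 0]],
  [0, [0, 0, 0], [0, 0, 0]],
])

```text
time: 15.15
ee_pos: [0.5403, -0.2368, 0.1304]
tcp_rot: [-179.9, 0.2, 176.9]
wrist_force: [-4.2, 1.5, 20.9]
opening: 0.0126
```

Run:
```python
from h import *
go([.5405,-.2364,.1305],176.9)
s=viewer.camera("scene");cv2.imwrite("pics/s6.png",s)
cv2.imwrite("pics/s6c.png",cv2.resize(s[150:270,150:290],None,fx=5,fy=5,interpolation=cv2.INTER_CUBIC))
t=viewer.camera("top");cv2.imwrite("pics/t6.png",cv2.resize(t[180:320,320:480],None,fx=4,fy=4,interpolation=cv2.INTER_CUBIC))
go([.5405,-.2364,.1305],176.9)
```

```text
t 15.15 pos [ 0.5403 -0.2368  0.1304] rot [-179.86    0.25  176.86] F [-4.2  1.5 20.9] M [ 0.38  0.89 -0.02] op 0.0126
turn u [-0.024  0.041 -0.007] shift u (after turn) [-0.003  0.008 -0.002]
t 15.25 pos [ 0.5403 -0.2368  0.1304] rot [-179.86    0.24  176.86] F [-4.5  1.9 20. ] M [ 0.32  0.87 -0.03] op 0.013
turn u [-0.023  0.04  -0.007] shift u (after turn) [-0.003  0.007 -0.002]
```

View pics/s6c.png

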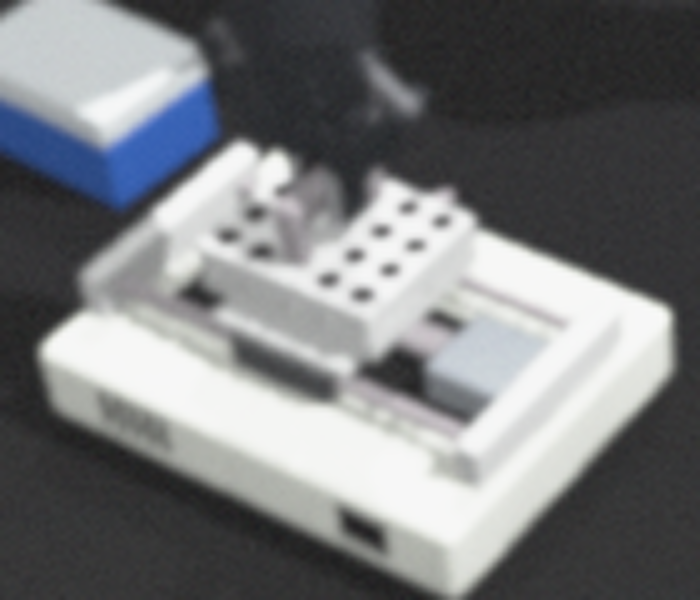

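>>> arm_command([
  [0, [0.02, 0.01, 0], [-0.02, 0.04, 0]],
  [0, [0, 0, 0], [0, 0, 0]],
  [0, [0, 0, 0], [0, 0, 0]],
  [0, [0, 0, 0], [0, 0, 0]],
  [0, [0, 0, 0], [0, 0, 0]],
])

```text
time: 15.88
ee_pos: [0.5402, -0.2368, 0.1304]
tcp_rot: [-179.9, 0.1, 176.9]
wrist_force: [1.6, -2.4, 16.9]
opening: 0.0131
```

Run:
```python
from h import *
go([.5405,-.2364,.1305],176.9)
```

```text
t 15.88 pos [ 0.5402 -0.2368  0.1304] rot [-1.7992e+02  1.2000e-01  1.7685e+02] F [ 1.6 -2.4 16.9] M [-0.35 -0.23  0.05] op 0.0131
turn u [-0.014  0.021 -0.008] shift u (after turn) [-0.005  0.007 -0.002]
```

View pics/t6.png

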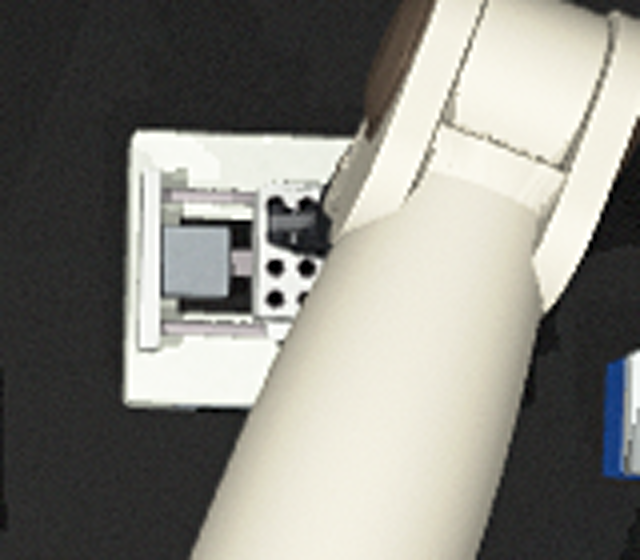

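>>> arm_command([
  [0, [0, 0, 0.01], [0, 0, 0]],
  [0, [0, 0, 0], [0, 0, 0]],
  [0, [0, 0, 0], [0, 0, 0]],
  [0, [0, 0, 0], [0, 0, 0]],
])

```text
time: 16.38
ee_pos: [0.5402, -0.2368, 0.1304]
tcp_rot: [-179.9, 0.2, 176.9]
wrist_force: [1.2, -1.2, 21.4]
opening: 0.0128
```

Run:
```python
from h import *
go([.5405,-.2364,.1305],176.9)
t=lambda u,v:(320+(u+.5)/4-.5,180+(v+.5)/4-.5)
s=lambda u,v:(150+(u+.5)/5-.5,150+(v+.5)/5-.5)
for a,b in [((275,298),(442,221)),((275,267),(416,245))]:
    A=[];B=[]
    for n,p in(("top",t(*a)),("scene",s(*b))):
        p0=ray(n,*p,0.);p1=ray(n,*p,.3);d=(p1-p0)/np.linalg.norm(p1-p0);M=np.eye(3)-np.outer(d,d);A.append(M);B.append(M@p0)
    X=np.linalg.solve(sum(A),sum(B));print("tri",X.round(4))
y=np.deg2rad(-3.1)
for x in(-33,-11):
    print("expect home",(np.array([.5402,-.2368])+np.array([[np.cos(y),-np.sin(y)],[np.sin(y),np.cos(y)]])@np.array([x,43])/1000).round(4),.121)
im=cv2.imread("pics/s6.png")
for z in (.121,.127,.131): print(z,[ (proj("scene",[.5402+np.cos(y)*x/1000-np.sin(y)*.043,-.2368+np.sin(y)*x/1000+np.cos(y)*.043,z])).round(1).tolist() for x in(-33,-11,11,33)])
print("seen",[s(*p) for p in((442,221),(416,245),(390,269),(361,294))])
```

```text
t 16.38 pos [ 0.5402 -0.2368  0.1304] rot [-1.7991e+02  1.5000e-01  1.7685e+02] F [ 1.2 -1.2 21.4] M [-0.19  0.02  0.03] op 0.0128
turn u [-0.016  0.025 -0.008] shift u (after turn) [-0.004  0.007 -0.002]
tri [ 0.5098 -0.1922  0.1226]
tri [ 0.5315 -0.1935  0.1222]
expect home [ 0.5096 -0.1921] 0.121
expect home [ 0.5315 -0.1933] 0.121
0.121 [[238.0, 194.2], [232.9, 199.0], [227.6, 203.9], [222.2, 208.8]]
0.127 [[237.8, 192.4], [232.6, 197.2], [227.3, 202.1], [221.9, 207.0]]
0.131 [[237.7, 191.2], [232.5, 196.0], [227.2, 200.8], [221.7, 205.8]]
seen [(238.0, 193.8), (232.8, 198.6), (227.6, 203.4), (221.8, 208.4)]
```

The triangulated block top is at 0.122 m, against 0.121 expected fully home. Position, level and steady push also agree, so I'm handing in.

Run:
```python
from workcell import bot
print(bot.job_done())
```

```text
the job is handed in; nothing more can be done
None
```

The aluminium tube block is on the shaker, pressed down onto the pads. The arm is still holding it there, so you can close the cam lock. I handed it in at about 16.4 s.

**What I did**
- I found the pin from above, at the centre of the four visible pads, so I lowered the block straight over it and needed no sliding search along the stroke. It met no side force going down.
- The block sits half a turn round from how I first approached it, because the last joint reached its limit. Either way round counts as square.

**Last checks**
- **Height:** the gripper stopped moving down at a height that puts the underside at 90.9 mm (pads at 91 mm), even when I commanded it lower. Two wells located from both cameras put the block's top at 122 mm, against 121 mm expected. That is within the 2 mm calibration error.
- **Level:** the tool was within about 0.15° of level. I only saw one side of the block in both views, because the arm hides the rest from above.
- **Push:** the arm holds about 21 N down, against the spring's 13 N. Early side forces of about 5 N came down to about 1 N after a small correction.
- **Other things on the bench:** the arm met nothing on the way and the pictures during the move showed nothing shifted. I did not re-measure each item at the end.

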